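Stamp the wooden plaque in the hand press and bring it out

TASK

The tray of the hand press stands ajar with a wooden plaque clamped in it: push the tray fully home, press the plunger knob down to its soft first stop and rest there for about a second, then press on through to the hard second stop, hold it a moment and let the knob come all the way up again. Then draw the tray out to its stop and let go of it. Leave the mug, jar, small sculpture and tape measure beside the press undisturbed.

Things in the scene. Friction and masses are not known exactly. Their poses are not given: they have to be found in the camera images.
- press_base (a point): Grey C-shaped hand press fixed to the bench, 190 x 160 mm. Point: on the bench under the plunger's vertical axis. x points from the press's front to its back, y to its left, z up. Slab, rails and the plaque are below 60 mm; only the head (70 mm wide, z 125 to 165 mm, from 35 mm in front of the plunger axis backwards) and the column at the back are taller. It never moves in a run.
- tray (a joint): Travel of the flat aluminium tray, which slides towards the front of the press (along -x of press_base): 0 = fully home under the plunger, 0.09 = out at its stop; it starts 35 to 70 mm out. It stays where left; sliding it takes about 2 N.
- tray_grip (a point): Grip of the tray's handle, an upright dark wooden paddle in front of the tray, 16 mm thick (x), 50 mm wide (y), top 115 mm and this point 90 mm above the bench. Axes as press_base. 135 mm in front of the plunger axis with the tray home. Behind it 48 mm free, then the tray's edge, 55 mm high; a 20 mm wide arm joins them below 48 mm height. Pinch it from above across its thickness.
- knob_top (a point): Centre of the flat top of the plunger's round wooden palm knob (64 mm wide, 30 mm high), on the plunger axis, 245 mm above the bench at rest. z points up; it moves down with the knob: 20 mm to the first stop, 30 mm in all.
- plunger (a joint): Soft first part of the knob's travel: 0 = up, 0.020 = first stop, where the knob meets the steel spring sleeve (42 mm wide ring under it, a 20 mm gap at rest). A spring resists with 1.5 N rising to 3.5 N and lifts it when released. It stays at 0.020 while the knob goes on to the second stop.
- sleeve (a joint): Stiff second part of the travel, in which the knob takes the spring sleeve down with it: 0 = up, 0.010 = hard second stop, the brass die on the plaque. It begins to move only above 7 N on the knob and needs 12 N at its end; it springs back when released.
- mug_mid (a point): White mug, 76 mm wide, 90 mm high, upright beside the press; the point is half-way up on its axis. Not to be disturbed.
- jar_mid (a point): Glass jar with steel cap, 68 mm wide, 95 mm high, beside the press; the point is half-way up on its axis. Not to be disturbed.
- maquette_mid (a point): Small sculpture: 110 x 70 mm wooden base with a round-topped grey slab, 104 mm high, and a low white block; the point is 50 mm above the middle of the base's underside. Not to be disturbed.
- tape_mid (a point): Black tape measure case, 70 x 35 x 60 mm high, standing; the point is its centre. Not to be disturbed.

How it is judged:
By the outcome, as a careful person would: the job done as asked, in the order asked, and still so for the second after the job is handed in, with the robot touching nothing.
It also fails if it takes over 64 s, if anything falls off the work surface, if the arm or the gripper's body presses on something with over 40 N, if the wrist force passes 120 N, or if a joint passes its speed limit or range.

ROBOT

A 6-joint arm with a two-finger parallel gripper is mounted at the origin on the work surface. World frame = base frame: x ahead of the robot, y to its left, z up, the work surface at z = 0. Lengths are in m, angles in degrees, forces in N, time in s.
With the tool pointing down it reaches from about 0.4 to 0.825 m from the base axis. Payload 7 kg.
Tool frame: the origin (TCP) lies on the centre line of the jaws, within the pads' length; the fingertips stand 14 mm ahead of it and the grasp point (between the pads) lies 5 mm behind it; z points along the fingers, x is the direction in which the jaws open and shut, and the axes are right-handed (so a half turn about z gives the same grasp; the last joint's range is limited). The gripper opens to 88 mm and grips with 3 to 60 N. Pads are 19 mm wide; open, the fingers measure 130 mm over their backs; the gripper's body (78 mm by 193 mm) begins 47 mm behind the grasp point.
Start: joints at [-50.701, 20.546, 0.682, 0, -70.136, -16.507], TCP at [0.261, -0.622, 0.241] pointing down, gripper open.
Joint ranges: [-176.03, 176.03], [-82.01, 121.73], [-58.28, 71.71], [-173.87, 95.51], [-174.79, -0.11], [-173.66, 173.66]. Speed limits (degrees/s): [136.94, 136.94, 172.46, 180, 180, 180].

INTERFACE

Orientations are given as [roll, pitch, yaw] about the fixed x, y, z axes, in that order (R = Rz(yaw) Ry(pitch) Rx(roll)).
In Python, from plant import * gives the robot as it stands.
- The arm moves only by the shell command python3 -m handwheel 'ROWS' [OPENING]. ROWS is JSON, a list of rows, each a list of 2 entries, a list of its own where there are three numbers: the shift along the tool's x, y, z each as a share of 0.2 m, from -1 to 1, then the turn, a rotation vector about the tool's x, y, z each as a share of 360 degrees, from -1 to 1. In form: [[[tx, ty, tz], [ax, ay, az]], ...]. A call has 1 to 5 rows; each row is the pose to reach, as a shift and turn from the pose commanded when the call began, along the tool's axes at that moment, turning the shorter way round; what a row does not reach only later rows make up. A row lasts 1/12 s, in which the tool goes at most 41.7 mm and 7.16 degrees, less where a joint would pass 70% of its speed; a pose out of reach is approached as far as the arm can. A call with a number of a shift or a turn outside -1 to 1 is refused whole. A call with a gripper value outside its range is refused whole. OPENING is the closure, from -1 (fully open) to 1 (shut), set as the call begins (- or left out, the last holds). The fingers move at their own pace and stop on an object; the grip force is fixed at half the most. Time passes only in rows, so rows that repeat a pose let the fingers close. It gives the time, the measured TCP pose, the force and the opening at its end, in the units of the state.
- get_obs(): the state, without advancing time (a new reading comes with each control period).
- snapshot(name): name is "side" or "top"; returns a dict with "color" (420x560x3 uint8, red, green, blue), "z_map" (420x560 float32, m along the optical axis (not along the pixel's ray), 0 where there is no reading), "intrinsics" (3x3 intrinsics, pixels), "rvec" (rotation vector, rad) and "tvec" (3), from world to camera coordinates, as OpenCV has them. Camera axes: x right, y down, z forward; pixel columns grow to the right and rows downward; lengths in m; the calibration is good to about 2 mm. A picture is of the moment at which its call begins.
- close_job(): hands the job in, once; it reports no verdict.
The state is a dict: "clock": time; "joint_pos": joint angles; "qvel": joint speeds; "tau": joint torques, N m; "tool_pos": TCP position; "orientation": TCP orientation; "force": force on the tool from outside, world axes, zero at the start; "moment": the same for the moment, N m; "opening": finger opening in m.
Only numpy, scipy, OpenCV 4.12 (cv2) and the standard library are available. Lean on these libraries where they do the work, as an engineer would, in place of code of your own. Each camera call takes 0.05 s, during which the arm holds its last target. There are 200 camera calls.

## Working session

There is one attempt and no reset: what is moved stays moved. The work goes in short steps, Python scripts to look and compute and a shell command to move; the robot and the scene stay as the last step left them, time stands still between calls to the robot, and variables do not carry over. Pictures are saved under pics/ and viewed, about 8 in all and at most 12, crops included, and the job is handed in when it is done.

```bash
mkdir -p pics; cat > h.py <<'E'
from plant import *
import numpy as np, cv2
def cloud(s):
    K=s["intrinsics"];R=cv2.Rodrigues(np.array(s["rvec"],float))[0];t=np.array(s["tvec"],float).ravel()
    z=s["z_map"];v,u=np.mgrid[:z.shape[0],:z.shape[1]]
    P=np.stack([(u-K[0][2])/K[0][0]*z,(v-K[1][2])/K[1][1]*z,z],-1)
    W=(P-t)@R; W[z==0]=np.nan
    return W
def snap(n,f):
    s=snapshot(n);cv2.imwrite(f"pics/{f}.png",s["color"][:,:,::-1]);W=cloud(s);np.savez(f"pics/{f}.npz",W=W,c=s["color"],K=s["intrinsics"],r=s["rvec"],t=s["tvec"]);return s,W
E
python3 - <<'E'
from h import *
print(get_obs())
for n in("top","side"):
    s,W=snap(n,n+"0");print(s["intrinsics"],s["rvec"],s["tvec"])
E
```

```text
{'clock': 0.0, 'joint_pos': array([-5.07008840e+01,  2.05905741e+01,  6.34106126e-01, -2.03786171e-02,
       -7.01382209e+01, -1.65072939e+01]), 'qvel': array([-0.0224721 ,  0.00525475,  0.11133222,  0.02919764,  0.01611029,
       -0.13535419]), 'tau': array([ 1.50246509e-03, -5.82718742e+01,  2.93056619e+01,  6.99717075e+00,
        6.89963999e-03, -1.65563106e-04]), 'tool_pos': array([ 0.26127726, -0.62186127,  0.23963412]), 'orientation': array([-1.79991460e+02, -9.62299040e-02,  1.12784875e+02]), 'force': array([ 0.20903952, -1.09694694,  0.17623198]), 'moment': array([-0.03184491, -0.01807295, -0.01736235]), 'opening': 0.08762991744104487}
[[538.98281071   0.         275.92617224]
 [  0.         538.98281071 209.06596811]
 [  0.           0.           1.        ]] [ 2.14786994 -2.19497079  0.05683848] [0.07999497 0.62140648 1.33844708]
[[414.06968159   0.         283.79003562]
 [  0.         414.06968159 212.74818397]
 [  0.           0.           1.        ]] [ 0.82816597 -2.45440059  1.20538404] [0.49941216 0.32704568 0.74409407]
```

View pics/top0.png

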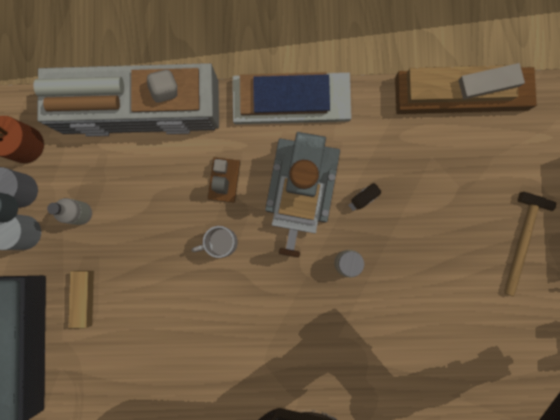

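View pics/side0.png

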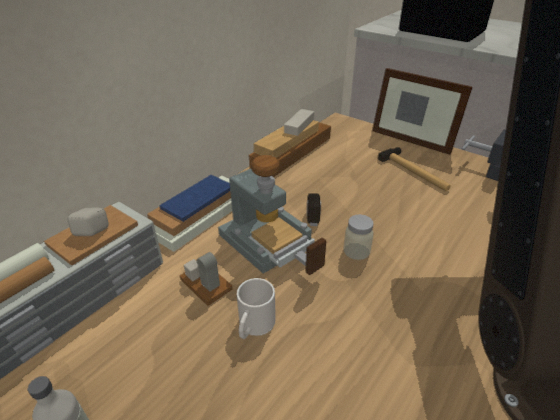

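The top view shows the knob at (305,174), the handle at (290,253), the mug at (219,242), the jar at (350,264), the tape at (366,196) and the sculpture at (223,180). The side view shows the handle at (316,256) and the knob at (264,165).

```bash
python3 - <<'E'
from h import *
T=np.load("pics/top0.npz");S=np.load("pics/side0.npz")
def st(W,c,m,n):
    P=W[m];print(n,len(P),np.median(P,0).round(4),np.percentile(P,2,axis=0).round(4),np.percentile(P,98,axis=0).round(4))
for n,D in(("top",T),("side",S)):
    W=D["W"];x,y,z=W[...,0],W[...,1],W[...,2]
    r=(x>0.3)&(x<.9)&(abs(y)<.35)
    m=r&(z>.232)&(z<.26);st(W,0,m,n+" knobtop")
    if m.sum()>10:
        print(cv2.minEnclosingCircle(W[m][:,:2].astype(np.float32)))
    m=r&(z>.118)&(z<.18);st(W,0,m,n+" head")
    if m.sum()>10: print(cv2.minAreaRect(W[m][:,:2].astype(np.float32)))
    # objects by connected comps above 0.02
    mm=(r&(z>.02)&(z<.3)).astype(np.uint8)
    k,l,s,c=cv2.connectedComponentsWithStats(mm)
    for i in range(1,k):
        if s[i,4]>60:
            P=W[l==i];print(n,i,c[i].round(),"zmax",np.percentile(P[:,2],98).round(3),cv2.minAreaRect(P[:,:2].astype(np.float32)))
W=T["W"]
for v,u in((253,290),(253,284),(254,296),(240,292),(174,305),(205,297),(225,290),(145,308)):print(u,v,W[v,u].round(4))
W=S["W"]
for v,u in((256,316),(245,318),(265,314),(158,264)):print(u,v,W[v,u].round(4))
E
```

```text
top knobtop 687 [0.6796 0.002  0.2438] [ 0.6521 -0.0263  0.2355] [0.7083 0.0301 0.2487]
((0.6809261441230774, 0.0017096441006287932), 0.03213583678007126)
top head 2876 [0.8397 0.2317 0.1438] [ 0.6469 -0.0424  0.1207] [0.8957 0.3444 0.1711]
((0.7654747366905212, 0.1138123869895935), (0.5051779747009277, 0.25661522150039673), 42.31477737426758)
top 1 [183. 109.] zmax 0.197 ((0.8614378571510315, 0.28071314096450806), (0.0769844576716423, 0.13838611543178558), 0.015559537336230278)
top 2 [420. 102.] zmax 0.088 ((0.8809692859649658, -0.29776492714881897), (0.037952862679958344, 0.10384450107812881), 0.21222464740276337)
top 3 [290. 109.] zmax 0.071 ((0.873258650302887, 0.02208605408668518), (0.05343784764409065, 0.29940900206565857), 0.02024025283753872)
top 5 [301. 186.] zmax 0.246 ((0.6467344760894775, 0.008839219808578491), (0.16009242832660675, 0.2893119156360626), 78.31720733642578)
top 6 [220. 166.] zmax 0.057 ((0.7361871004104614, 0.20895396173000336), (0.037210430949926376, 0.034864816814661026), 82.35704040527344)
top 20 [219. 185.] zmax 0.107 ((0.6873446106910706, 0.20890304446
[... 1335 characters left out ...]
412, 0.06544435769319534), 70.00311279296875)
side 5 [203. 270.] zmax 0.103 ((0.7060500383377075, 0.20538753271102905), (0.09022706747055054, 0.03405841439962387), 1.9181345701217651)
side 6 [255. 305.] zmax 0.09 ((0.5446791052818298, 0.22036698460578918), (0.10341504961252213, 0.07581968605518341), 77.35581970214844)
290 253 [0.5121 0.0336 0.1131]
284 253 [0.5124 0.0476 0.1193]
296 254 [0.5094 0.0195 0.1101]
292 240 [0.5436 0.0278 0.0511]
305 174 [ 0.6801 -0.002   0.2408]
297 205 [0.629  0.0136 0.0614]
290 225 [0.5811 0.0319 0.0418]
308 145 [ 0.7572 -0.013   0.1657]
316 256 [0.5061 0.0431 0.0833]
318 245 [0.5058 0.0381 0.1124]
314 265 [0.507  0.0477 0.0588]
264 158 [ 0.6871 -0.0048  0.2444]
```

```bash
cat >> h.py <<'E'
KN=np.array([.6805,.0022]);
def rot(): 
    from scipy.spatial.transform import Rotation as Ro
    return Ro.from_euler("xyz",get_obs()["orientation"],degrees=True).as_matrix()
E
python3 - <<'E'
from h import *
for f in("top0","side0"):
    D=np.load(f"pics/{f}.npz");W=D["W"];x,y,z=W[...,0],W[...,1],W[...,2]
    reg=(abs(x-.515)<.05)&(abs(y-.035)<.045)
    m=reg&(z>.06)&(z<.125);P=W[m];print(f,m.sum(),np.percentile(P,[2,50,98],axis=0).round(4).tolist(),cv2.minAreaRect(P[:,:2].astype(np.float32)))
    l=cv2.fitLine(P[:,:2].astype(np.float32),cv2.DIST_HUBER,0,.01,.01).ravel();print(l, np.degrees(np.arctan2(l[1],l[0])))
    # head top
    m=(abs(x-.72)<.1)&(abs(y)<.08)&(z>.155)&(z<.172);print("head",m.sum(),cv2.minAreaRect(W[m][:,:2].astype(np.float32)),np.median(W[m],0))
    m=(abs(x-.6)<.12)&(abs(y-.02)<.08)&(z>.03)&(z<.07);print("tray",m.sum(),cv2.minAreaRect(W[m][:,:2].astype(np.float32)),np.median(W[m],0))
D=np.load("pics/top0.npz");c=D["c"][160:270,240:350];cv2.imwrite("pics/c1.png",cv2.resize(c,None,fx=5,fy=5)[:,:,::-1])
E
```

```text
top0 144 [[0.5025, 0.0126, 0.1083], [0.5125, 0.0361, 0.1138], [0.5223, 0.0594, 0.1198]] ((0.5128937363624573, 0.036807868629693985), (0.0498976856470108, 0.015849284827709198), 78.20358276367188)
[0.19724855 0.98035353 0.5129234  0.03668532] 78.623886
head 1155 ((0.7152013778686523, -0.00540011003613472), (0.06993372738361359, 0.14083093404769897), 78.33464813232422) [ 0.73944338 -0.0097992   0.164214  ]
tray 2549 ((0.6191709637641907, 0.0164879709482193), (0.15326561033725739, 0.20063981413841248), 89.48448181152344) [0.62289975 0.02421408 0.05377743]
side0 439 [[0.5006, 0.0169, 0.0611], [0.5077, 0.0441, 0.0953], [0.5215, 0.062, 0.1153]] ((0.511372983455658, 0.037737149745225906), (0.05022712051868439, 0.01633918471634388), 77.85287475585938)
[0.2808741  0.95974463 0.508631   0.048985  ] 73.687614
head 859 ((0.7141953706741333, -0.0039848871529102325), (0.06917926669120789, 0.14385145902633667), 77.59896850585938) [0.70932469 0.00862687 0.16382791]
tray 2691 ((0.6096433401107788, 0.01733247935771942), (0.15465080738067627, 0.2192646563053131), 89.4616928100586) [0.6198442  0.03403929 0.05367563]
```

View pics/c1.png

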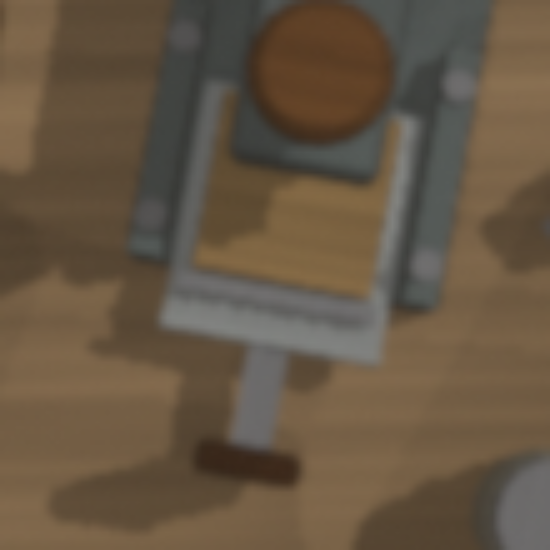

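The crop shows the handle end at (247,462) and the knob at (322,70). The press yaw is about -11.8° and the tray is about 37 mm out. First I turn so that tool x lies along press y and tool y along press x, with the gripper shut.

```bash
cat >> h.py <<'E'
Q=np.radians(-11.8);UX=np.array([np.cos(Q),np.sin(Q),0]);UY=np.array([-np.sin(Q),np.cos(Q),0])
def to(px,py,z):
    "share of shift to press-frame point"
    o=get_obs();t=np.r_[KN,0]+px*UX+py*UY+[0,0,z];d=t-o["tool_pos"]
    p=o["tool_pos"]-np.r_[KN,0]
    print("press-frame tcp",(p@UX).round(4),(p@UY).round(4),p[2].round(4),"ori",o["orientation"].round(2),"F",o["force"].round(1),"clk",o["clock"],"op",o["opening"])
    print("share",(rot().T@d/.2).round(4))
E
python3 -m handwheel '[[[0.775,0.625,0],[0,0,0.096]],[[0.775,0.625,0],[0,0,0.096]],[[0.775,0.625,0],[0,0,0.096]],[[0.775,0.625,0],[0,0,0.096]],[[0.775,0.625,0],[0,0,0.096]]]' 1
python3 -c "
from h import *
to(-.225,0,.24)"
```

```text
clock: 0.52
tool_pos: [0.3163, -0.4298, 0.2401]
orientation: [-180.0, -0.0, 78.0]
force: [0.6, 0.5, 1.1]
opening: 0.0599
press-frame tcp -0.2681 -0.4973 0.2401 ori [-1.7997e+02 -3.0000e-02  7.8040e+01] F [0.6 0.5 1.1] clk 0.5167 op 0.0598837817953934
share [2.4873e+00 2.0860e-01 1.6000e-03]
```

```bash

for i in 1 2 3; do python3 -m handwheel '[[[0.83,0.07,0],[0,0,0]],[[0.83,0.07,0],[0,0,0]],[[0.83,0.07,0],[0,0,0]],[[0.83,0.07,0],[0,0,0]],[[0.83,0.07,0],[0,0,0]]]'|tail -3|head -1; done
python3 - <<'E'
from h import *
to(-.225,0,.088)
snap("side","side1")
E
```

```text
orientation: [179.9, -0.1, 78.7]
orientation: [179.9, -0.1, 78.7]
orientation: [180.0, -0.0, 78.6]
press-frame tcp -0.2264 0.0043 0.2404 ori [ 1.7996e+02 -4.0000e-02  7.8610e+01] F [ 0.5 -0.2  0.3] clk 1.7667 op 0.0004785953597272356
share [-0.0219  0.0062  0.7621]
```

View pics/side1.png

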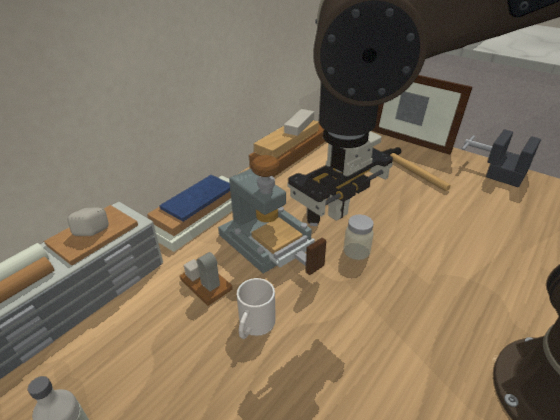

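The shut gripper hangs in front of the handle at about (335,205). Its long body side lies along press y, so it stays clear of the head. Next I lower it and push the tray.

```bash

python3 -m handwheel '[[[-0.02,0,0.4],[0,0,0]],[[-0.02,0,0.76],[0,0,0]],[[-0.02,0,0.76],[0,0,0]],[[-0.02,0,0.76],[0,0,0]],[[-0.02,0,0.76],[0,0,0]]]'
python3 -m handwheel '[[[0,0.05,0],[0,0,0]],[[0,0.1,0],[0,0,0]],[[0,0.15,0],[0,0,0]],[[0,0.15,0],[0,0,0]],[[0,0.15,0],[0,0,0]]]'
python3 - <<'E'
from h import *
to(-.153,0,.088)
E
```

```text
clock: 2.23
tool_pos: [0.4531, 0.0412, 0.0837]
orientation: [-179.5, 0.3, 78.3]
force: [0.3, -0.5, -0.5]
opening: 0.0004
clock: 2.65
tool_pos: [0.488, 0.0376, 0.0898]
orientation: [179.9, -0.1, 78.3]
force: [-0.2, 0.1, 0.0]
opening: 0.0004
press-frame tcp -0.1957 -0.0047 0.0898 ori [ 1.7989e+02 -8.0000e-02  7.8330e+01] F [-0.2  0.1  0. ] clk 2.65 op 0.0003868071429195727
share [0.0229 0.2135 0.0093]
```

```bash

python3 -m handwheel '[[[0.02,0.03,0],[0,0,0]],[[0.02,0.06,0],[0,0,0]],[[0.02,0.09,0],[0,0,0]],[[0.02,0.12,0],[0,0,0]],[[0.02,0.12,0],[0,0,0]]]'|grep -E 'pos|force'
python3 -m handwheel '[[[0,0.02,0],[0,0,0]],[[0,0.04,0],[0,0,0]],[[0,0.06,0],[0,0,0]],[[0,0.06,0],[0,0,0]],[[0,0.06,0],[0,0,0]]]'|grep -E 'pos|force'
python3 - <<'E'
from h import *
to(-.153,0,.088)
E
```

```text
tool_pos: [0.5122, 0.0368, 0.0887]
force: [0.6, 0.7, 0.7]
tool_pos: [0.5229, 0.0342, 0.0885]
force: [-0.7, 0.2, 0.8]
press-frame tcp -0.1609 -0.0009 0.0885 ori [179.98  -0.    78.38] F [-0.7  0.2  0.8] clk 3.4833 op 0.0003399365143286333
share [0.0044 0.0393 0.0027]
```

```bash

for i in 1 ; do python3 -m handwheel '[[[0,0.01,0],[0,0,0]],[[0,0.02,0],[0,0,0]],[[0,0.03,0],[0,0,0]],[[0,0.03,0],[0,0,0]]]'|grep -E 'pos|force'; done
python3 -m handwheel '[[[0,0.005,0],[0,0,0]],[[0,0.01,0],[0,0,0]],[[0,0.01,0],[0,0,0]]]'|grep -E 'pos|force'
python3 -m handwheel '[[[0,0.005,0],[0,0,0]],[[0,0.01,0],[0,0,0]],[[0,0.01,0],[0,0,0]]]'|grep -E 'pos|force'
python3 - <<'E'
from h import *
to(-.153,0,.088)
s,W=snap("top","top2")
x,y,z=W[...,0],W[...,1],W[...,2]
cv2.imwrite("pics/c2.png",cv2.resize(s["color"][150:290,230:400],None,fx=4,fy=4)[:,:,::-1])
E
```

```text
tool_pos: [0.5286, 0.033, 0.0885]
force: [0.9, -0.5, -0.1]
tool_pos: [0.5304, 0.0326, 0.0886]
force: [-0.7, -0.7, -0.4]
tool_pos: [0.5316, 0.0323, 0.0885]
force: [-4.8, 2.5, 2.7]
press-frame tcp -0.1519 -0.001 0.0885 ori [-1.7992e+02  2.0000e-02  7.8370e+01] F [-4.8  2.5  2.7] clk 4.3167 op 0.000464238289345968
share [ 0.0049 -0.0054  0.0026]
```

View pics/c2.png

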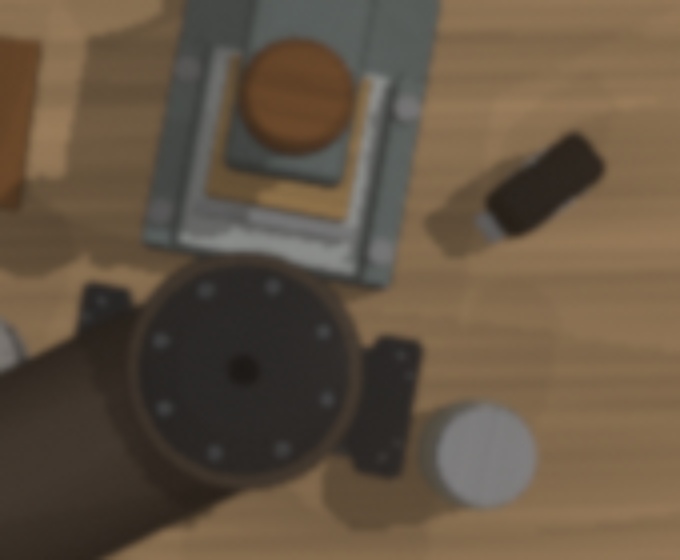

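The tray edge is now flush with the slab front at about (270,260), and the force is rising. I give one more small push to confirm the stop, then back off and rise.

```bash

python3 -m handwheel '[[[0,0.005,0],[0,0,0]],[[0,0.01,0],[0,0,0]],[[0,0.01,0],[0,0,0]]]'|grep -E 'pos|force'
python3 -m handwheel '[[[0,-0.1,0],[0,0,0]],[[0,-0.15,0],[0,0,0]],[[0,-0.15,0],[0,0,0]],[[0,-0.15,-0.1],[0,0,0]],[[0,-0.15,-0.2],[0,0,0]]]'|grep -E 'pos|force'
python3 -m handwheel '[[[0,0,-0.2],[0,0,0]],[[0,0,-0.4],[0,0,0]],[[0,0,-0.6],[0,0,0]],[[0,0,-0.8],[0,0,0]],[[0,0,-0.9],[0,0,0]]]'|grep -E 'pos|force'
python3 - <<'E'
from h import *
to(0,0,.285)
E
```

```text
tool_pos: [0.5316, 0.0321, 0.0884]
force: [-14.3, 7.1, 9.9]
tool_pos: [0.5047, 0.0377, 0.1285]
force: [1.2, 0.4, 0.4]
tool_pos: [0.5069, 0.0379, 0.3145]
force: [2.0, 0.2, 0.5]
press-frame tcp -0.1772 -0.0005 0.3145 ori [ 1.7959e+02 -1.7000e-01  7.8430e+01] F [2.  0.2 0.5] clk 5.45 op 0.000495085618223808
share [-0.0012  0.8851  0.1539]
```

The stop is confirmed: 14 N with no movement. Next I move over the knob.

```bash

python3 -m handwheel '[[[0,0.2,0],[0,0,0]],[[0,0.4,0],[0,0,0]],[[0,0.6,0],[0,0,0]],[[0,0.8,0],[0,0,0]],[[0,0.885,0],[0,0,0]]]'|grep -E 'pos|force'
python3 -m handwheel '[[[0,0,0.1],[0,0,0]],[[0,0,0.14],[0,0,0]],[[0,0,0.14],[0,0,0]],[[0,0,0.14],[0,0,0]],[[0,0,0.14],[0,0,0]]]'|grep -E 'pos|force'
python3 - <<'E'
from h import *
to(0,0,.261)
E
```

```text
tool_pos: [0.6823, 0.0009, 0.307]
force: [-0.9, -0.7, -0.1]
tool_pos: [0.6783, 0.0024, 0.282]
force: [0.4, -0.3, 0.1]
press-frame tcp -0.0022 -0.0003 0.282 ori [ 1.799e+02 -2.000e-02  7.843e+01] F [ 0.4 -0.3  0.1] clk 6.2833 op 0.0005987137078176088
share [0.0012 0.011  0.1052]
```

```bash

python3 -m handwheel '[[[0,0.01,0.03],[0,0,0]],[[0,0.01,0.06],[0,0,0]],[[0,0.01,0.09],[0,0,0]],[[0,0.01,0.09],[0,0,0]],[[0,0.01,0.09],[0,0,0]]]'|grep -E 'pos|force'
python3 -m handwheel '[[[0,0,0.015],[0,0,0]],[[0,0,0.03],[0,0,0]],[[0,0,0.045],[0,0,0]],[[0,0,0.045],[0,0,0]],[[0,0,0.045],[0,0,0]]]'|grep -E 'pos|force'
python3 -m handwheel '[[[0,0,0.01],[0,0,0]],[[0,0,0.02],[0,0,0]],[[0,0,0.03],[0,0,0]],[[0,0,0.03],[0,0,0]],[[0,0,0.03],[0,0,0]]]'|grep -E 'pos|force'

```

```text
tool_pos: [0.6798, 0.0019, 0.2621]
force: [-0.7, 0.3, -0.3]
tool_pos: [0.6804, 0.0019, 0.2537]
force: [1.3, 0.1, 1.8]
tool_pos: [0.6804, 0.0019, 0.2476]
force: [1.4, -0.2, 3.0]
```

```bash

python3 -m handwheel '[[[0,0,0.01],[0,0,0]],[[0,0,0.02],[0,0,0]],[[0,0,0.03],[0,0,0]],[[0,0,0.03],[0,0,0]],[[0,0,0.03],[0,0,0]]]'|grep -E 'pos|force'
python3 -m handwheel '[[[0,0,0.005],[0,0,0]],[[0,0,0.005],[0,0,0]]]'|grep -E 'pos|force'

```

```text
tool_pos: [0.6804, 0.0019, 0.2416]
force: [2.4, 0.5, 3.3]
tool_pos: [0.6803, 0.0019, 0.2406]
force: [2.5, -0.7, 4.1]
```

```bash

python3 -m handwheel '[[[0,0,0.004],[0,0,0]],[[0,0,0.004],[0,0,0]],[[0,0,0.004],[0,0,0]]]'|grep -E 'pos|force'
python3 -c "
from h import *
print(get_obs()['clock'])
s,W=snap('side','side3');x,y,z=W[...,0],W[...,1],W[...,2]
cv2.imwrite('pics/c3.png',cv2.resize(s['color'][100:250,190:340],None,fx=4,fy=4)[:,:,::-1])"

```

```text
tool_pos: [0.6804, 0.0019, 0.2399]
force: [2.9, 0.4, 3.7]
8.3667
```

View pics/c3.png

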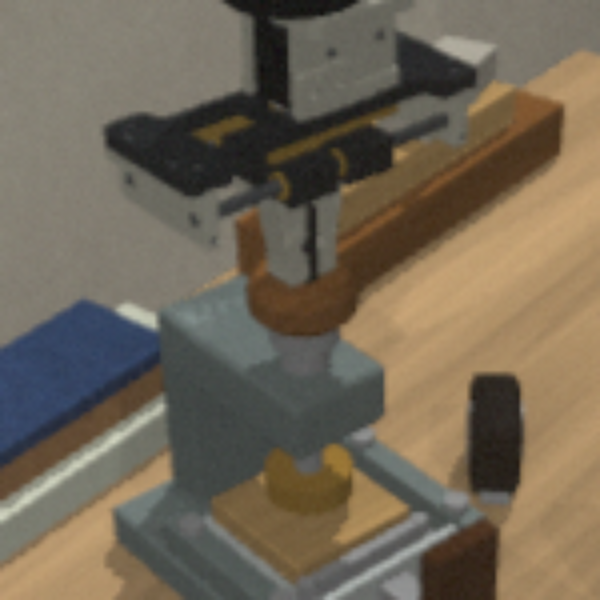

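The fingers are centred on the knob at (300,290). The knob is near the sleeve with little gap left. I continue in fine steps.

```bash

python3 -m handwheel '[[[0,0,0.003],[0,0,0]],[[0,0,0.003],[0,0,0]]]'|grep -E 'pos|force'
python3 -m handwheel '[[[0,0,0.003],[0,0,0]],[[0,0,0.003],[0,0,0]]]'|grep -E 'pos|force'

```

```text
tool_pos: [0.6804, 0.0019, 0.2394]
force: [3.3, -0.1, 4.0]
tool_pos: [0.6804, 0.0018, 0.2392]
force: [0.6, 0.4, 7.0]
```

First stop found: the force jumps and the position stalls. I ease off 0.2 mm to sit mid-window and rest there.

```bash

python3 -m handwheel '[[[0,0,-0.001],[0,0,0]],[[0,0,-0.001],[0,0,0]],[[0,0,-0.001],[0,0,0]]]'|grep -E 'clock|pos|force'
python3 -m handwheel '[[[0,0,0],[0,0,0]],[[0,0,0],[0,0,0]],[[0,0,0],[0,0,0]],[[0,0,0],[0,0,0]],[[0,0,0],[0,0,0]]]'|grep -E 'pos|force'
python3 -m handwheel '[[[0,0,0],[0,0,0]],[[0,0,0],[0,0,0]],[[0,0,0],[0,0,0]],[[0,0,0],[0,0,0]],[[0,0,0],[0,0,0]]]'|grep -E 'clock|pos|force'

```

```text
clock: 9.0
tool_pos: [0.6804, 0.0019, 0.2393]
force: [0.7, 0.6, 6.0]
tool_pos: [0.6804, 0.0019, 0.2394]
force: [2.3, -0.1, 6.6]
clock: 9.83
tool_pos: [0.6804, 0.0019, 0.2393]
force: [1.0, 0.6, 6.1]
```

Rested about 1.1 s. Now I press on to the second stop.

```bash

python3 -m handwheel '[[[0,0,0.01],[0,0,0]],[[0,0,0.02],[0,0,0]],[[0,0,0.03],[0,0,0]],[[0,0,0.04],[0,0,0]],[[0,0,0.045],[0,0,0]]]'|grep -E 'clock|pos|force'
python3 -m handwheel '[[[0,0,0.005],[0,0,0]],[[0,0,0.006],[0,0,0]],[[0,0,0.006],[0,0,0]]]'|grep -E 'pos|force'

```

```text
clock: 10.25
tool_pos: [0.6804, 0.0019, 0.2311]
force: [-0.6, 0.9, 12.2]
tool_pos: [0.6804, 0.0018, 0.2302]
force: [-1.4, 1.4, 12.4]
```

```bash

python3 -m handwheel '[[[0,0,0.003],[0,0,0]],[[0,0,0.003],[0,0,0]]]'|grep -E 'pos|force'
python3 -m handwheel '[[[0,0,0.003],[0,0,0]],[[0,0,0.003],[0,0,0]]]'|grep -E 'pos|force'

```

```text
tool_pos: [0.6805, 0.0019, 0.2297]
force: [-0.4, 0.8, 11.5]
tool_pos: [0.6805, 0.0019, 0.2293]
force: [-1.6, 1.9, 11.7]
```

```bash

python3 -m handwheel '[[[0,0,0.003],[0,0,0]],[[0,0,0.003],[0,0,0]]]'|grep -E 'pos|force'
python3 -m handwheel '[[[0,0,0.002],[0,0,0]],[[0,0,0.002],[0,0,0]]]'|grep -E 'pos|force'

```

```text
tool_pos: [0.6805, 0.0018, 0.2292]
force: [-2.0, 1.8, 15.0]
tool_pos: [0.6805, 0.0018, 0.2292]
force: [-2.2, 1.5, 16.6]
```

Hard stop at 16.6 N with no motion. I hold it, then rise smoothly.

```bash

python3 -m handwheel '[[[0,0,0.001],[0,0,0]],[[0,0,0.001],[0,0,0]],[[0,0,0.001],[0,0,0]],[[0,0,0.001],[0,0,0]],[[0,0,0.001],[0,0,0]]]'|grep -E 'clock|pos|force'
python3 -m handwheel '[[[0,0,0],[0,0,0]],[[0,0,0],[0,0,0]],[[0,0,0],[0,0,0]]]'|grep -E 'pos|force'
python3 -m handwheel '[[[0,0,-0.02],[0,0,0]],[[0,0,-0.05],[0,0,0]],[[0,0,-0.08],[0,0,0]],[[0,0,-0.11],[0,0,0]],[[0,0,-0.14],[0,0,0]]]'|grep -E 'pos|force'
python3 -m handwheel '[[[0,0,-0.05],[0,0,0]],[[0,0,-0.1],[0,0,0]],[[0,0,-0.2],[0,0,0]],[[0,0,-0.3],[0,0,0]],[[0,0,-0.3],[0,0,0]]]'|grep -E 'pos|force'
python3 - <<'E'
from h import *
to(-.1145,0,.315)
s,W=snap('side','side4');x,y,z=W[...,0],W[...,1],W[...,2]
cv2.imwrite('pics/c4.png',cv2.resize(s['color'][100:280,190:350],None,fx=3,fy=3)[:,:,::-1])
m=(abs(x-.68)<.035)&(abs(y)<.035)&(z>.2)&(z<.26);print(np.percentile(z[m],[50,90,98]))
E
```

```text
clock: 11.58
tool_pos: [0.6805, 0.0018, 0.2292]
force: [-3.3, 2.5, 18.3]
tool_pos: [0.6805, 0.0018, 0.2292]
force: [-3.9, 2.2, 16.9]
tool_pos: [0.6797, 0.0019, 0.2541]
force: [1.6, 0.6, 2.3]
tool_pos: [0.6812, 0.0016, 0.3189]
force: [0.1, -0.0, 0.1]
press-frame tcp 0.0008 -0.0004 0.3189 ori [ 1.7973e+02 -5.0000e-02  7.8400e+01] F [ 0.1 -0.   0.1] clk 12.6667 op 0.00042039916616267163
share [ 0.0041 -0.5765  0.0167]
[0.2415894  0.24487923 0.24559807]
```

View pics/c4.png

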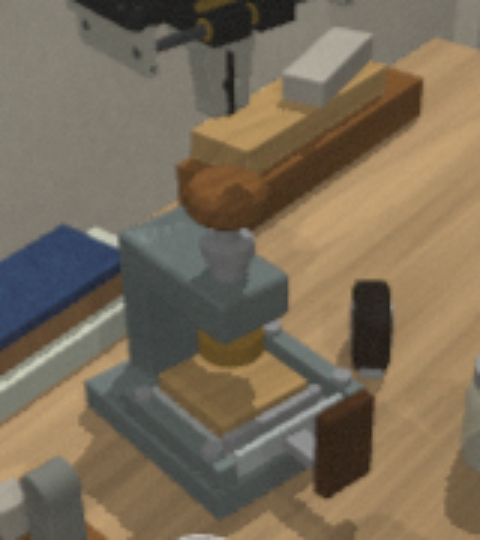

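The knob is back at rest height (z = 0.2455 m) and the handle is at home at (343,443). I now enter the gap behind the handle with the shut fingers to hook it.

```bash

python3 -m handwheel '[[[0,-0.2,0],[0,0,0]],[[0,-0.4,0],[0,0,0]],[[0,-0.56,0],[0,0,0]],[[0,-0.56,0],[0,0,0]],[[0,-0.56,0],[0,0,0]]]'|grep -E 'pos|force'
python3 -m handwheel '[[[0,0,0.15],[0,0,0]],[[0,0,0.3],[0,0,0]],[[0,0,0.45],[0,0,0]],[[0,0,0.6],[0,0,0]],[[0,0,0.75],[0,0,0]]]'|grep -E 'pos|force'
python3 - <<'E'
from h import *
to(-.112,0,.088)
E
```

```text
tool_pos: [0.5688, 0.0246, 0.3148]
force: [-0.2, 0.4, -0.1]
tool_pos: [0.5706, 0.0241, 0.1622]
force: [-0.1, 0.7, 0.1]
press-frame tcp -0.112 -0.001 0.1622 ori [-1.7994e+02  3.0000e-02  7.8360e+01] F [-0.1  0.7  0.1] clk 13.55 op 0.0006081596630122603
share [0.0051 0.0005 0.3711]
```

```bash

python3 -m handwheel '[[[0,0,0.1],[0,0,0]],[[0,0,0.2],[0,0,0]],[[0,0,0.3],[0,0,0]],[[0,0,0.37],[0,0,0]],[[0,0,0.37],[0,0,0]]]'|grep -E 'pos|force'
python3 -m handwheel '[[[0,-0.02,0],[0,0,0]],[[0,-0.06,0],[0,0,0]],[[0,-0.1,0],[0,0,0]],[[0,-0.14,0],[0,0,0]],[[0,-0.18,0],[0,0,0]]]'|grep -E 'pos|force'
python3 - <<'E'
from h import *
to(-.2076,0,.088)
E
```

```text
tool_pos: [0.5689, 0.0237, 0.0862]
force: [-0.3, 0.2, -0.3]
tool_pos: [0.5347, 0.0321, 0.0911]
force: [2.1, 1.2, 0.0]
press-frame tcp -0.1488 -0.0006 0.0911 ori [ 1.7991e+02 -6.0000e-02  7.8400e+01] F [2.1 1.2 0. ] clk 14.3833 op 0.00012222479488750455
share [ 0.0038 -0.2941  0.0151]
```

```bash

python3 -m handwheel '[[[0,-0.06,0.01],[0,0,0]],[[0,-0.12,0.01],[0,0,0]],[[0,-0.18,0.01],[0,0,0]],[[0,-0.24,0.01],[0,0,0]],[[0,-0.25,0.01],[0,0,0]]]'|grep -E 'pos|force'
python3 -m handwheel '[[[0,-0.01,0],[0,0,0]],[[0,-0.02,0],[0,0,0]],[[0,-0.02,0],[0,0,0]]]'|grep -E 'pos|force'
python3 -m handwheel '[[[0,-0.01,0],[0,0,0]],[[0,-0.01,0],[0,0,0]]]'|grep -E 'pos|force'
python3 -c "
from h import *
to(-.2076,0,.088)"
```

```text
tool_pos: [0.4835, 0.0417, 0.0883]
force: [1.6, -2.0, 0.6]
tool_pos: [0.4819, 0.0425, 0.0881]
force: [0.1, 0.4, -0.5]
tool_pos: [0.481, 0.0429, 0.0881]
force: [2.5, -2.2, -1.1]
press-frame tcp -0.2036 -0.001 0.0881 ori [179.96  -0.    78.38] F [ 2.5 -2.2 -1.1] clk 15.2167 op 0.00023402502188783628
share [ 0.005  -0.0199  0.0005]
```

```bash

python3 -m handwheel '[[[0,-0.01,0],[0,0,0]],[[0,-0.01,0],[0,0,0]]]'|grep -E 'pos|force'
python3 -m handwheel '[[[0,-0.01,0],[0,0,0]],[[0,-0.01,0],[0,0,0]]]'|grep -E 'pos|force'

```

```text
tool_pos: [0.481, 0.0431, 0.0883]
force: [14.1, -8.7, -8.6]
tool_pos: [0.481, 0.0432, 0.0884]
force: [24.7, -15.6, -18.9]
```

The out stop is reached: 25 N with no motion. I back off inside the gap, rise and look.

```bash

python3 -m handwheel '[[[0,0.02,0],[0,0,0]],[[0,0.05,0],[0,0,0]],[[0,0.08,0],[0,0,0]],[[0,0.08,0],[0,0,0]],[[0,0.08,0],[0,0,0]]]'|grep -E 'pos|force'
python3 -m handwheel '[[[0,0,-0.05],[0,0,0]],[[0,0,-0.15],[0,0,0]],[[0,0,-0.35],[0,0,0]],[[0,0,-0.55],[0,0,0]],[[0,0,-0.75],[0,0,0]]]'|grep -E 'pos|force'
python3 -m handwheel '[[[-0.2,0,-0.1],[0,0,0]],[[-0.4,0,-0.2],[0,0,0]],[[-0.6,0,-0.2],[0,0,0]],[[-0.8,0,-0.2],[0,0,0]],[[-1,0,-0.2],[0,0,0]]]'|grep -E 'pos|force'
python3 -m handwheel '[[[-0.2,0,0],[0,0,0]],[[-0.4,0,0],[0,0,0]],[[-0.6,0,0],[0,0,0]],[[-0.8,0,0],[0,0,0]],[[-0.8,0,0],[0,0,0]]]'|grep -E 'pos|force'
python3 - <<'E'
from h import *
s,W=snap('top','top5')
x,y,z=W[...,0],W[...,1],W[...,2]
m=(abs(x-.46)<.06)&(abs(y-.045)<.045)&(z>.1)&(z<.125)
c,sz,a=cv2.minAreaRect(W[m][:,:2].astype(np.float32));print(c,sz,a,"tray",np.dot(KN-np.array(c),UX[:2])-.135)
W0=np.load("pics/top0.npz")["W"]
for n,(v,u) in dict(mug=(242,219),jar=(264,350),tape=(196,366),mq=(180,223)).items():
    sl=np.s_[v-25:v+25,u-25:u+25]
    for w in(W0,W):
        q=w[sl];k=(q[...,2]>.03)&(q[...,2]<.12);k[:,40:]&=(n!="mq");print(n,np.median(q[k],0).round(4),k.sum())
cv2.imwrite('pics/c5.png',cv2.resize(s['color'][120:300,180:400],None,fx=3,fy=3)[:,:,::-1])
E
```

```text
tool_pos: [0.4921, 0.0405, 0.0879]
force: [-0.6, -0.6, 1.3]
tool_pos: [0.4911, 0.0404, 0.2397]
force: [1.5, 0.7, 0.1]
tool_pos: [0.4511, -0.156, 0.279]
force: [1.2, -0.0, 0.0]
tool_pos: [0.4177, -0.3163, 0.2776]
force: [0.3, 0.2, 0.2]
(0.4607935845851898, 0.04772591218352318) (0.04920854791998863, 0.015691153705120087) 77.98966217041016 tray 0.08937331444931179
mug [0.5373 0.2238 0.08  ] 366
mug [0.5372 0.2235 0.08  ] 368
jar [ 0.4835 -0.1053  0.0939] 634
jar [ 0.4852 -0.104   0.0935] 604
tape [ 0.6474 -0.1562  0.058 ] 421
tape [ 0.6475 -0.1564  0.058 ] 415
mq [0.6904 0.2027 0.0733] 406
mq [0.6908 0.2028 0.0718] 407
```

View pics/c5.png

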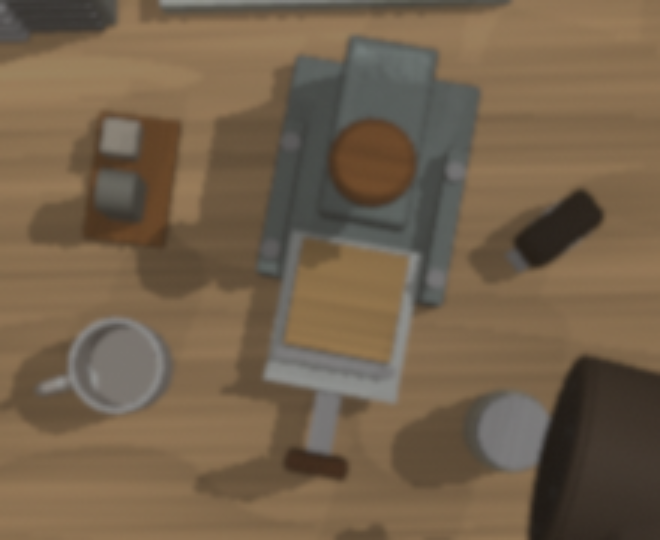

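The picture shows the tray drawn out with its handle at (316,463), the knob up at (372,162) and the neighbours standing in place. The jar's 1.7 mm shift comes from the arm covering its edge. Handing in.

```bash
python3 -m handwheel '[[[0,0,0],[0,0,0]],[[0,0,0],[0,0,0]]]'|head -2; python3 -c "
from h import *
print(close_job(),get_obs()['clock'])"
```

```text
clock: 17.43
tool_pos: [0.4197, -0.3109, 0.2781]
the job is handed in; nothing more can be done
the job is handed in; nothing more can be done
```

The job is done and handed in at about 17.4 s on the robot's clock.

- **Tray in:** I pushed the handle from the front with the gripper shut until the tray stopped; the push reached 14 N along the tray with no further movement.
- **First stop:** I pressed the knob down 20 mm and rested there for about 1.1 s at 6–7 N. That is close under the 7 N at which the sleeve starts to move, but the position held steady.
- **Second stop:** I pressed on 10 mm to the hard stop, held it for a little over 0.5 s at 17–18 N, and let the knob rise. The depth image put its top back at 0.2455 m (245 mm at rest).
- **Tray out:** I drew the tray out by hooking the shut fingers behind the handle rather than pinching it, up to 25 N at the stop. Then I backed off and moved clear.

**Last checks:** the camera put the tray at 89.4 mm of its 90 mm travel. The mug, tape measure and sculpture sat within about 1.5 mm of where they started. The jar read 1.7 mm off; the arm was covering part of its edge in that view. I did not take a second view to confirm this, but nothing came near the jar.

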